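# Lock the last stud of the dust extractor's filter panel

### The job

The filter panel on top of the dust extractor is held by three wing-headed quarter-turn studs, and one is still open: it stands higher, with its wing crosswise to the other two. Push that stud down and turn it a quarter turn clockwise (seen from above) so that it locks and stays down, its wing in line with the others, then let go. Do not push the small metal tin that stands on the extractor out of its place.

Things in the scene. Friction and masses are not known exactly. Their poses are not given: they have to be found in the camera images.
- stud_wing (a point): Grip point on the open stud's vertical axis, 38 mm above the panel while the stud is up; moves and turns with it. Head: dark steel wing (upright bar) 46 mm long, 12 thick, 30 high, from 20 mm below to 10 mm above this point, on a 19 mm stem in a flat 52 mm ring. x along the wing, y across it (grip this way), z up. The wing points across the row of studs; locked ones lie along the row.
- stud_press (a joint): Open stud's push-down, m: 0 up, 0.012 at the lower stop. A spring lifts it: 4 N at the top, 9 N at the stop. Until 0.006 a cross lug keeps it from turning (few degrees of play); deeper, it turns. Let go after turning, it rises until the lug catches at about 0.006 and stays there; let go unturned, it springs back to 0.
- stud_turn (a joint): Open stud's turn, rad, clockwise seen from above: 0 open, 1.57 locked, a stop at each end, little friction. The three studs stand in a row, 130 mm apart, along the panel on a fixed green box 280 x 440 x 110 mm (panel surface 111 mm above the table); the open one at any of the three places. The two locked studs stand 6 mm lower and do not move.
- tin_mid (a point): Bystander: small round metal tin, 48 mm across, 36 mm high, 0.12 kg, loose on the green box beside the panel, over 120 mm from each stud's axis. The point is its centre, half-way up; z up. Leave it in its place. A hammer, a bowl and a jar lie on the bench well to the sides.

How it is judged:
On the way, in this order (a step that is already met when the one before it is completed fails the run):
1. the open stud is pushed down, not yet turned (value of joint stud_press above 0.005 m and value of joint stud_turn below 1.2 rad), for 0.05 s.
2. the stud is turned a quarter turn and down (value of joint stud_turn above 1.33 rad and value of joint stud_press above 0.004 m), for 0.1 s.
At the end, for the whole second after the job is handed in: The open stud is turned at least 1.33 rad (76 degrees) of its quarter turn, caught at least 4 mm down by its own lug and at rest; the tin is within 20 mm of where it stood (all of step 2 and velocity of joint stud_turn between -0.1 and 0.1 rad/s and distance of tin_mid from where it was at the start of the episode below 0.02 m); the robot touches nothing.
It fails at once if the tin on the extractor is pushed 20 mm or more from its place or tipped over (distance of tin_mid from where it was at the start of the episode above 0.02 m or angle between tin_mid's own z axis and vertical above 0.5 rad).
It also fails if it takes over 35 s, if anything falls off the work surface, if the arm or the gripper's body presses on something with over 40 N, if the wrist force passes 120 N, or if a joint passes its speed limit or range.

### The arm

A 6-joint arm with a two-finger parallel gripper is mounted at the origin on the work surface. World frame = base frame: x ahead of the robot, y to its left, z up, the work surface at z = 0. Lengths are in m, angles in rad, forces in N, time in s.
With the tool pointing down it reaches from about 0.35 to 0.975 m from the base axis. Payload 4.9 kg.
Tool frame: the origin (TCP) lies midway between the tips of the shut fingers; the grasp point (between the pads) lies manip.grip_depth behind it (manip.grip_depth is the distance from the TCP to the grasp point, in m); z points along the fingers, x is the direction in which the jaws open and shut, and the axes are right-handed (so a half turn about z gives the same grasp; the last joint's range is limited). The gripper opens to 85 mm and grips with 20 to 120 N. Pads are 22 mm wide; open, the fingers measure 114 mm over their backs; the gripper's body (76 mm by 85 mm) begins 54 mm behind the grasp point. The pads swing forward as they close: fully open they stand 13 mm farther back than shut.
Start: joints at [1.03, 0.053, 1.613, -0, 1.476, -0.119], TCP at [0.256, 0.57, 0.211] pointing down, gripper open.
Joint ranges: [-3.01, 3.01], [-1.01, 2.22], [0.06, 2.58], [-1.02, 4.17], [0.09, 2.62], [-3.14, 3.14]. Speed limits (rad/s): [2.57, 2.57, 3.14, 3.14, 3.14, 3.14].

### API

Orientations are given as a unit quaternion [w, x, y, z].
In Python, from plant import state, grab_frame, ticket, manip gives the robot as it stands.
- The arm moves only by the tool carry_out, never from a script. Its argument "moves" is a list that holds one entry, the list of rows, each a list of 7 numbers: the turn, a rotation vector about the tool's x, y, z each as a share of 5 degrees, from -1 to 1, then the shift along the tool's x, y, z each as a share of 0.04 m, from -1 to 1, then the gripper command: -1 is shut, 1 is fully open, values between are in proportion. A call has 1 to 8 rows; each row shifts and turns the commanded pose from where the row before left it, along the tool's axes as they then stand; what a row does not reach is not made up. A row lasts 1/12 s, in which the tool goes at most 41.7 mm and 7.16 degrees, less where a joint would pass 70% of its speed; a pose out of reach is approached as far as the arm can. A call with a number of a shift or a turn outside -1 to 1 is refused whole. A call with a gripper value outside its range is refused whole. The fingers move at their own pace and stop on an object; the grip force is fixed at half the most. Time passes only in rows, so rows that do not move let the fingers close. It gives the time, the measured TCP pose, the force and the opening at its end, in the units of the state.
- state(): the state, without advancing time (a new reading comes with each control period).
- grab_frame(name): name is "side" or "top" or "wrist"; returns a dict with "frame" (384x512x3 uint8, red, green, blue), "z_map" (384x512 float32, m along the optical axis (not along the pixel's ray), 0 where there is no reading), "K" (3x3 intrinsics, pixels), "world_from_camera" (4x4, takes a point from camera to world coordinates); the wrist camera has in their place "hand_eye" (4x4, takes a point from camera to tool coordinates, whose origin is the TCP and whose axes are the tool frame's). Camera axes: x right, y down, z forward; pixel columns grow to the right and rows downward; lengths in m; the calibration is good to about 2 mm. A picture is of the moment at which its call begins: read the wrist's pose just before it.
- ticket.job_done(): hands the job in, once; it reports no verdict.
The state is a dict: "time": time; "joint_pos": joint angles; "joint_vel": joint speeds; "joint_efforts": joint torques, N m; "tool_pos": TCP position; "tool_rot": TCP orientation; "contact_force": force on the tool from outside, world axes, zero at the start; "ft_torque": the same for the moment, N m; "gripper_width": opening from 0.0 (shut) to 1.0 (fully open).
Only numpy, scipy, OpenCV 4.12 (cv2) and the standard library are available. Lean on these libraries where they do the work, as an engineer would, in place of code of your own. Each camera call takes 0.05 s, during which the arm holds its last target.

## Working session

There is one attempt and no reset: what is moved stays moved. The work goes in short steps, Python scripts to look and compute and a tool call to move; the robot and the scene stay as the last step left them, time stands still between calls to the robot, and variables do not carry over. Pictures are saved under pics/ and viewed, and the job is handed in when it is done.

Besides the shell and the picture viewer there is one more tool, called after "Emit:" as name(argument=value, ...) on one line, values as JSON. carry_out: Moves the arm, as the interface text tells. Shift numbers are shares of 0.04 m and turn numbers shares of 5 degrees, none past 1 either way. Its arguments: {"type":"object","properties":{"moves":{"type":"array"}},"required":["moves"]}

```bash
mkdir -p pics; ls; python3 - <<'E'
from plant import state, grab_frame, ticket, manip
import cv2,numpy as np
s=state(); print(s['time'],s['tool_pos'],s['tool_rot'],manip.grip_depth,s['contact_force'],s['gripper_width'])
for n in ['top','side']:
    f=grab_frame(n); cv2.imwrite(f'pics/{n}0.png',f['frame'][:,:,::-1]); np.savez(f'{n}0.npz',**f); print(n,f['K'],f['world_from_camera'])
E
```

```text
pics
0.0 [0.25552854 0.56966847 0.20930767] [ 4.46580488e-04  8.39462209e-01  5.43417163e-01 -8.87338155e-04] 0.0187 [ 0.54163248  0.13999519 -0.78776259] 0.999838909299672
top [[485.66318025   0.         254.13014439]
 [  0.         485.66318025 189.12742024]
 [  0.           0.           1.        ]] [[-0.0190252  -0.99450647  0.10293169  0.52068595]
 [-0.99978563  0.01808234 -0.01008549  0.00805648]
 [ 0.00816884 -0.1031015  -0.9946373   0.83514427]
 [ 0.          0.          0.          1.        ]]
side [[375.47476437   0.         259.92033773]
 [  0.         375.47476437 193.8352111 ]
 [  0.           0.           1.        ]] [[ 0.99897434 -0.02061186  0.04031645  0.56917192]
 [-0.04164952 -0.76760833  0.63956452 -0.43197112]
 [ 0.01776463 -0.64058771 -0.7676795   0.66481994]
 [ 0.          0.          0.          1.        ]]
```

View pics/top0.png

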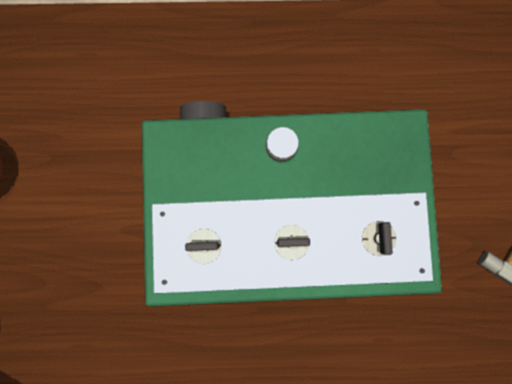

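View pics/side0.png

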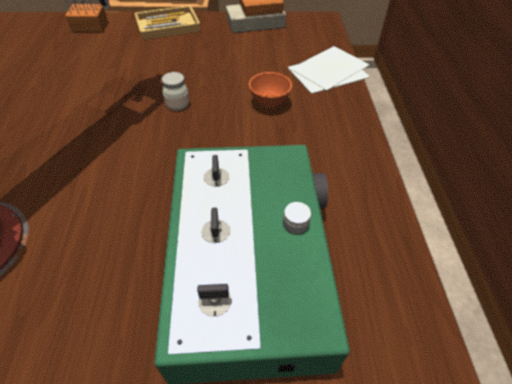

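The top view shows the open stud at about px (385,238), with its wing across the row. The locked studs are at (203,246) and (293,242), and the tin is at (282,143). Next I'll measure them.

```bash
cat > h.py <<'E'
import numpy as np,cv2
def ray(f,u,v,z):
    K=f['K'];T=f['world_from_camera'];d=T[:3,:3]@np.linalg.solve(K,[u,v,1.]);o=T[:3,3]
    return o+d*(z-o[2])/d[2]
def pts(f):
    h,w=f['z_map'].shape;u,v=np.meshgrid(np.arange(w),np.arange(h));z=f['z_map']
    P=np.stack([u,v,np.ones_like(u)],-1)@np.linalg.inv(f['K']).T*z[...,None]
    T=f['world_from_camera'];return P@T[:3,:3].T+T[:3,3]
E
python3 - <<'E'
from h import *
for n in ['top','side']:
    f=dict(np.load(f'{n}0.npz'));P=pts(f);im=f['frame'].astype(int)
    print(n)
    # points above panel
    X=P[...,0];Y=P[...,1];Z=P[...,2]
    reg=(X>.3)&(X<.75)&(abs(Y)<.3)&(f['z_map']>0)
    m=(reg&(Z>.127)).astype(np.uint8)
    nn,lab,st,c=cv2.connectedComponentsWithStats(m)
    for i in range(1,nn):
        if st[i,4]<25: continue
        q=P[lab==i]; zt=np.percentile(q[:,2],90)
        t=q[q[:,2]>zt-.004]
        r=cv2.minAreaRect((t[:,:2]*1000).astype(np.float32))
        print(st[i],c[i].round(),'ztop',zt.round(4),'rect mm',np.round(r[0],1),np.round(r[1],1),round(r[2],1))
    # rings (cream), white panel
    bgr=f['frame'][:,:,::-1];hsv=cv2.cvtColor(np.ascontiguousarray(bgr),cv2.COLOR_BGR2HSV)
    g=cv2.inRange(hsv,(0,12,120),(40,120,255)) & (reg&(Z>.1)&(Z<.13)).astype(np.uint8)*255
    cs,_=cv2.findContours(g,cv2.RETR_EXTERNAL,cv2.CHAIN_APPROX_NONE)
    g2=cv2.morphologyEx(g,cv2.MORPH_CLOSE,np.ones((15,15)))
    cs,_=cv2.findContours(g2,cv2.RETR_EXTERNAL,cv2.CHAIN_APPROX_NONE)
    for k in cs:
        if cv2.contourArea(k)>200:
            (u,v),r=cv2.minEnclosingCircle(k); e=cv2.fitEllipse(k); print('ring',round(u),round(v),round(r,1),ray(f,u,v,.112).round(4),'ell',ray(f,*e[0],.112).round(4),np.round(e[1],1))
E
```

```text
top
[266 128  33  33 853] [282. 144.] ztop 0.1478 rect mm [658.9 -41.9] [43.6 43.1] 88.3
[376 222  17  34 447] [385. 238.] ztop 0.1602 rect mm [ 519.2 -183.2] [44.6 12.4] 2.2
[277 238  34  10 291] [294. 242.] ztop 0.1543 rect mm [515.5 -53.3] [11.9 45.3] 1.5
[185 242  34  10 288] [202. 246.] ztop 0.1546 rect mm [512.4  76.7] [11.7 44.8] 1.6
ring 204 246 17.2 [0.5131 0.077  0.112 ] ell [0.5132 0.0769 0.112 ] [31.6 33.3]
ring 291 242 17.1 [ 0.5159 -0.0528  0.112 ] ell [ 0.5159 -0.0531  0.112 ] [31.8 33.1]
ring 379 238 17.2 [ 0.5194 -0.1828  0.112 ] ell [ 0.5199 -0.1818  0.112 ] [30.8 33. ]
side
[211 154   9  26 180] [215. 167.] ztop 0.1542 rect mm [511.8  75.1] [11.5 46.5] 1.8
[283 202  27  28 608] [296. 215.] ztop 0.1475 rect mm [659.  -41.7] [43.5 44.5] 12.0
[210 207   9  30 228] [214. 221.] ztop 0.154 rect mm [515.6 -54.9] [11.9 45.9] 2.1
[196 283  33  19 496] [212. 291.] ztop 0.16 rect mm [ 518.2 -184.2] [45.  12.9] 0.8
ring 214 301 16.3 [ 0.519 -0.185  0.112] ell [ 0.5198 -0.1923  0.112 ] [18.4 34.1]
ring 215 231 14.3 [ 0.5156 -0.0538  0.112 ] ell [ 0.5158 -0.0544  0.112 ] [21.  28.1]
ring 216 176 12.5 [0.5127 0.0758 0.112 ] ell [0.5129 0.0747 0.112 ] [17.4 24.8]
```

The stud axis is at (0.519, -0.183) and the wing top is at z 0.160, as expected (0.159). The row is tilted about 1.4°, and the tin is at (0.659, -0.042). First I'll rotate so the jaws run along the row (tool x to a heading of 91.4°, so -25.6° about tool z), rising a little as I go.

Emit:
carry_out(moves=[[[0,0,-1,0,0,-0.1,1],[0,0,-1,0,0,-0.1,1],[0,0,-1,0,0,-0.1,1],[0,0,-1,0,0,-0.1,1],[0,0,-1,0,0,-0.1,1],[0,0,-0.12,0,0,0,1],[0,0,0,0,0,0,1]]])

```text
time: 0.68
tool_pos: [0.2558, 0.5701, 0.2302]
tool_rot: [0.0, 0.699, 0.715, -0.0]
contact_force: [0.1, 0.1, -0.2]
gripper_width: 1.004
```

Emit:
carry_out(moves=[[[0,0,0,-0.8,0.25,0,1],[0,0,0,-0.8,0.25,0,1],[0,0,0,-0.8,0.25,0,1],[0,0,0,-0.8,0.25,0,1],[0,0,0,-0.8,0.25,0,1],[0,0,0,-0.8,0.25,0,1],[0,0,0,-0.8,0.25,0,1],[0,0,0,-0.8,0.25,0,1]]])

```text
time: 1.35
tool_pos: [0.3421, 0.3146, 0.2298]
tool_rot: [-0.0, 0.699, 0.715, -0.0]
contact_force: [1.3, -0.0, -0.5]
gripper_width: 0.998
```

Emit:
carry_out(moves=[[[0,0,0,-0.8,0.25,0,1],[0,0,0,-0.8,0.25,0,1],[0,0,0,-0.8,0.25,0,1],[0,0,0,-0.8,0.25,0,1],[0,0,0,-0.8,0.25,0,1],[0,0,0,-0.8,0.25,0,1],[0,0,0,-0.8,0.25,0,1],[0,0,0,-0.8,0.25,0,1]]])

```text
time: 2.02
tool_pos: [0.4286, 0.0607, 0.23]
tool_rot: [-0.0, 0.699, 0.715, -0.0]
contact_force: [-0.2, 0.1, 0.4]
gripper_width: 1.001
```

Emit:
carry_out(moves=[[[0,0,0,-0.85,0.29,0,1],[0,0,0,-0.85,0.29,0,1],[0,0,0,-0.85,0.29,0,1],[0,0,0,-0.85,0.29,0,1],[0,0,0,-0.85,0.29,0,1],[0,0,0,-0.85,0.29,0,1],[0,0,0,-0.95,0.33,0,1],[0,0,0,0,0,0,1]]])

```text
time: 2.68
tool_pos: [0.5181, -0.1828, 0.2291]
tool_rot: [0.0, 0.701, 0.713, -0.001]
contact_force: [-0.1, -0.3, -0.0]
gripper_width: 0.999
```

```bash
cat > look.py <<'E'
import sys
from plant import *
from h import *
from scipy.spatial.transform import Rotation as R
s=state(); q=s['tool_rot'];T=np.eye(4);T[:3,:3]=R.from_quat([q[1],q[2],q[3],q[0]]).as_matrix();T[:3,3]=s['tool_pos']
x=T[:3,0];print(s['time'],'tcp',np.round(s['tool_pos'],4),'head',np.degrees(np.arctan2(x[1],x[0])).round(2),'F',np.round(s['contact_force'],1),'tau',np.round(s['ft_torque'],2),'w',s['gripper_width'],'q6',s['joint_pos'][5])
for n in sys.argv[2:]:
    f=grab_frame(n)
    if n=='wrist': f['world_from_camera']=T@f['hand_eye']
    P=pts(f);X,Y,Z=P[...,0],P[...,1],P[...,2]
    m=((abs(X-.519)<.045)&(abs(Y+.183)<.045)&(Z>.140)&(Z<.166)&(f['frame'].max(-1)<90)).astype(np.uint8)
    nn,lab,st,c=cv2.connectedComponentsWithStats(m)
    for i in range(1,nn):
        if st[i,4]<60: continue
        p=P[lab==i];zt=np.percentile(p[:,2],90);t=p[p[:,2]>zt-.004];r=cv2.minAreaRect((t[:,:2]*1000).astype(np.float32))
        print(n,st[i],'zt',zt.round(4),np.round(r[0],1),np.round(r[1],1),round(r[2],1))
    m=((np.hypot(X-.659,Y+.042)<.04)&(Z>.142)&(Z<.152));
    if m.sum()>50: print(n,'tin',np.median(P[m],0).round(4))
    cv2.imwrite(f'pics/{n}{sys.argv[1]}.png',f['frame'][:,:,::-1])
E
python3 look.py 1 wrist top
```

```text
2.6833 tcp [ 0.5181 -0.1828  0.2291] head 91.02 F [-0.1 -0.3 -0. ] tau [ 0.03  0.01 -0.02] w 0.9990557506541178 q6 -2.061901501558453
wrist [244 173  14  43 523] zt 0.1599 [ 521.7 -182.6] [38.3 11.6] 1.3
top tin [ 0.6588 -0.0414  0.1464]
```

View pics/wrist1.png

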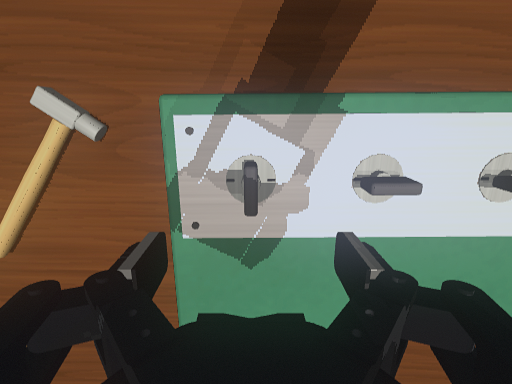

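The wrist view shows the wing at px (251,187), midway between the fingers at about 165 and 335. I'll go down to TCP z≈0.134 and close.

Emit:
carry_out(moves=[[[0,0,-0.06,0.01,0.02,0.5,1],[0,0,0,0,0,0.5,1],[0,0,0,0,0,0.5,1],[0,0,0,0,0,0.5,1],[0,0,0,0,0,0.35,1],[0,0,0,0,0,0,1]]])

```text
time: 3.28
tool_pos: [0.5155, -0.1745, 0.1323]
tool_rot: [-0.004, 0.696, 0.718, -0.001]
contact_force: [-0.6, 0.1, -0.3]
gripper_width: 0.997
```

```bash
python3 look.py 2 wrist side
```

```text
3.2833 tcp [ 0.5155 -0.1745  0.1323] head 91.76 F [-0.6  0.1 -0.3] tau [-0.04  0.02  0.01] w 0.9966991223821926 q6 -2.064912359088225
wrist [ 224  196   23   86 1855] zt 0.1598 [ 518.8 -182.8] [45.  11.6] 1.5
side [216 284  13  12 126] zt 0.1599 [ 532.6 -184.6] [15.9  9.7] 2.2
side tin [ 0.6585 -0.0428  0.1465]
```

Emit:
carry_out(moves=[[[0,0,0,0,0,0,1],[0,0,0,0,0,0,1],[0,0,0,0,0,0,1]]])

```text
time: 3.63
tool_pos: [0.519, -0.1773, 0.1381]
tool_rot: [0.001, 0.696, 0.718, 0.0]
contact_force: [0.1, 1.2, -0.1]
gripper_width: 1.001
```

```bash
python3 look.py 3 wrist
```

```text
3.6333 tcp [ 0.519  -0.1773  0.1381] head 91.74 F [ 0.1  1.2 -0.1] tau [-0.01  0.06  0.02] w 1.0007848030097288 q6 -2.065930866984816
wrist [ 230  187   22   84 1706] zt 0.1598 [ 518.7 -182.6] [44.8 11.7] 0.7
```

View pics/wrist3.png

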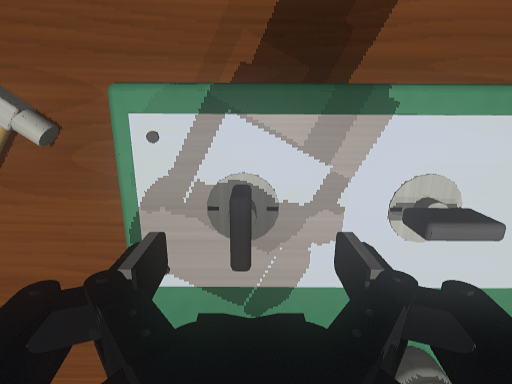

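Emit:
carry_out(moves=[[[0,0,0,0,0,0,1],[0,0,0,0,0,0,1]]])

```text
time: 3.85
tool_pos: [0.5184, -0.1772, 0.137]
tool_rot: [0.0, 0.696, 0.718, 0.0]
contact_force: [0.7, -0.1, -0.5]
gripper_width: 0.997
```

Emit:
carry_out(moves=[[[0,0,0,0,0,0,1],[0,0,0,0,0,0,1]]])

```text
time: 4.02
tool_pos: [0.5183, -0.1771, 0.1366]
tool_rot: [0.0, 0.696, 0.718, 0.0]
contact_force: [0.5, -0.4, 0.4]
gripper_width: 0.997
```

The arm needed time to settle, and it came to rest 5.5 mm short along the row (wing at px 241, finger centre 250). I'll correct that.

Emit:
carry_out(moves=[[[0,0,0.06,-0.14,0,0.08,1],[0,0,0,0,0,0,1],[0,0,0,0,0,0,1],[0,0,0,0,0,0,1],[0,0,0,0,0,0,1]]])

```text
time: 4.43
tool_pos: [0.5184, -0.1827, 0.1332]
tool_rot: [-0.0, 0.698, 0.716, 0.0]
contact_force: [0.6, -0.7, -0.0]
gripper_width: 1.001
```

```bash
python3 look.py 4 wrist
```

```text
4.4333 tcp [ 0.5184 -0.1827  0.1332] head 91.42 F [ 0.6 -0.7 -0. ] tau [-0.   -0.07 -0.01] w 1.0007966550837983 q6 -2.0699677771599543
wrist [ 239  191   23   86 1819] zt 0.1598 [ 518.8 -182.6] [44.8 11.9] 0.9
```

The tool is now aligned to within 1 mm. Closing.

Emit:
carry_out(moves=[[[0,0,0,0,0,0,-1],[0,0,0,0,0,0,-1],[0,0,0,0,0,0,-1],[0,0,0,0,0,0,-1],[0,0,0,0,0,0,-1],[0,0,0,0,0,0,-1],[0,0,0,0,0,0,-1],[0,0,0,0,0,0,-1]]])

```text
time: 5.15
tool_pos: [0.5185, -0.1829, 0.1336]
tool_rot: [0.0, 0.698, 0.716, -0.0]
contact_force: [0.2, -1.2, 0.7]
gripper_width: 0.112
```

Emit:
carry_out(moves=[[[0,0,0,0,0,0,-1],[0,0,0,0,0,0,-1],[0,0,0,0,0,0,-1],[0,0,0,0,0,0,-1]]])

```text
time: 5.48
tool_pos: [0.5185, -0.1829, 0.1336]
tool_rot: [0.0, 0.698, 0.716, -0.0]
contact_force: [-1.0, -0.5, 1.9]
gripper_width: 0.111
```

```bash
python3 look.py 5 wrist
```

```text
5.4833 tcp [ 0.5185 -0.1829  0.1336] head 91.43 F [-1.  -0.5  1.9] tau [-0.18  0.12 -0.04] w 0.11124280920846619 q6 -2.070016461064366
wrist [ 229  191   44   86 1780] zt 0.1601 [ 518.6 -180.5] [45.1 21.9] 12.4
```

View pics/wrist5.png

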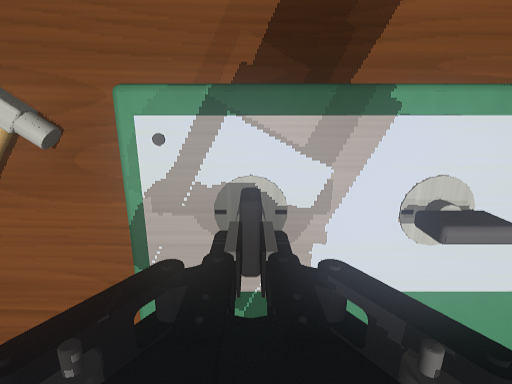

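The wing is gripped at px (250,230), squarely between the pads. Now I'll push down 10 mm.

Emit:
carry_out(moves=[[[0,0,0,0,0,0.06,-1],[0,0,0,0,0,0.06,-1],[0,0,0,0,0,0.06,-1],[0,0,0,0,0,0.07,-1],[0,0,0,0,0,0,-1],[0,0,0,0,0,0,-1],[0,0,0,0,0,0,-1],[0,0,0,0,0,0,-1]]])

```text
time: 6.2
tool_pos: [0.5186, -0.1829, 0.1241]
tool_rot: [0.0, 0.698, 0.716, -0.0]
contact_force: [-3.3, -1.0, 6.7]
gripper_width: 0.11
```

```bash
python3 look.py 6 wrist side
```

```text
6.2 tcp [ 0.5186 -0.1829  0.1241] head 91.43 F [-3.3 -1.   6.7] tau [-0.14  0.49  0.  ] w 0.11025808754942792 q6 -2.069982820898495
wrist [ 213  195   76   81 2277] zt 0.1623 [ 519.  -182.4] [22.4 36.4] 1.6
side [219 286  10  10  76] zt 0.151 [ 534.6 -185.8] [11.6 15. ] 5.0
side tin [ 0.6586 -0.0426  0.1464]
```

The stud is down about 9 mm: wing top 0.151, force 6.7 N. Now I'll turn it clockwise (+tool z).

Emit:
carry_out(moves=[[[0,0,0.4,0,0,0,-1],[0,0,0.6,0,0,0,-1],[0,0,0.6,0,0,0,-1],[0,0,0.6,0,0,0,-1],[0,0,0.6,0,0,0,-1],[0,0,0.6,0,0,0,-1],[0,0,0.6,0,0,0,-1],[0,0,0,0,0,0,-1]]])

```text
time: 6.97
tool_pos: [0.5187, -0.1828, 0.1241]
tool_rot: [0.0, 0.812, 0.583, 0.0]
contact_force: [-2.2, -0.5, 7.5]
gripper_width: 0.109
```

```bash
python3 look.py 7 wrist
```

```text
6.9667 tcp [ 0.5187 -0.1828  0.1241] head 71.33 F [-2.2 -0.5  7.5] tau [-0.11  0.54 -0.05] w 0.10925112179281592 q6 -1.7191350125442766
wrist [ 213  195   76   82 2286] zt 0.1622 [ 514.9 -179.4] [27.4 28.5] 19.8
```

View pics/wrist7.png

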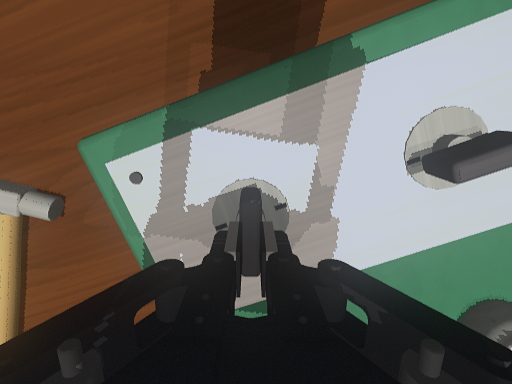

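The wing is turning with the jaws (20° so far) and the torque is low. Continuing.

Emit:
carry_out(moves=[[[0,0,0.8,0,0,0,-1],[0,0,0.8,0,0,0,-1],[0,0,0.8,0,0,0,-1],[0,0,0.8,0,0,0,-1],[0,0,0.8,0,0,0,-1],[0,0,0.8,0,0,0,-1],[0,0,0.8,0,0,0,-1],[0,0,0.8,0,0,0,-1]]])

```text
time: 7.68
tool_pos: [0.5188, -0.1826, 0.1242]
tool_rot: [0.0, 0.942, 0.336, 0.0]
contact_force: [-2.7, 0.2, 7.3]
gripper_width: 0.111
```

Emit:
carry_out(moves=[[[0,0,0.8,0,0,0,-1],[0,0,0.8,0,0,0,-1],[0,0,0.8,0,0,0,-1],[0,0,0.8,0,0,0,-1],[0,0,0.8,0,0,0,-1],[0,0,0.8,0,0,0,-1],[0,0,0.6,0,0,0,-1],[0,0,0,0,0,0,-1]]])

```text
time: 8.35
tool_pos: [0.519, -0.1826, 0.1242]
tool_rot: [0.0, 0.994, 0.107, 0.001]
contact_force: [-1.8, 0.3, 5.9]
gripper_width: 0.113
```

Emit:
carry_out(moves=[[[0,0,0.6,0,0,0,-1],[0,0,0.6,0,0,0,-1],[0,0,0.4,0,0,0,-1],[0,0,0,0,0,0,-1],[0,0,0,0,0,0,-1]]])

```text
time: 8.77
tool_pos: [0.5191, -0.1825, 0.1242]
tool_rot: [-0.0, 0.999, 0.039, 0.001]
contact_force: [-0.9, -0.4, 6.5]
gripper_width: 0.109
```

```bash
python3 look.py 8 wrist top side
```

```text
8.7667 tcp [ 0.5191 -0.1825  0.1242] head 4.43 F [-0.9 -0.4  6.5] tau [ 0.03  0.29 -0.09] w 0.1089936118575596 q6 -0.5514093522027566
wrist [ 213  196   76   81 2277] zt 0.1622 [ 519.7 -181.6] [36.6 21.8] 4.4
top [368 226  18  27 173] zt 0.1603 [ 517.8 -174.4] [36.   6.1] 3.1
top tin [ 0.6587 -0.0415  0.1464]
side [208 278  10  29 201] zt 0.1518 [ 518.  -185.7] [12.3 42.1] 13.0
side tin [ 0.6584 -0.0426  0.1465]
```

View pics/wrist8.png

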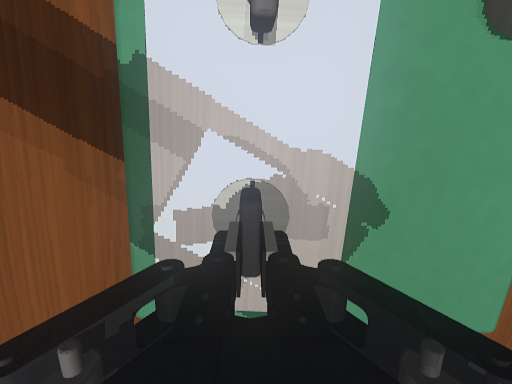

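It's at 87° and the wing is nearly in line with its neighbour at px (262,15). I'll turn the last 3° and check the torque.

Emit:
carry_out(moves=[[[0,0,0.3,0,0,0,-1],[0,0,0.3,0,0,0,-1],[0,0,0,0,0,0,-1],[0,0,0,0,0,0,-1],[0,0,0,0,0,0,-1]]])

```text
time: 9.33
tool_pos: [0.5191, -0.1826, 0.1243]
tool_rot: [-0.0, 1.0, 0.013, 0.001]
contact_force: [-1.2, 0.7, 6.5]
gripper_width: 0.108
```

```bash
python3 look.py 9
```

```text
9.3333 tcp [ 0.5191 -0.1826  0.1243] head 1.43 F [-1.2  0.7  6.5] tau [ 0.03  0.26 -0.02] w 0.10818692184761468 q6 -0.49914804999227136
```

Emit:
carry_out(moves=[[[0,0,0,0,0,-0.04,-1],[0,0,0,0,0,-0.03,-1],[0,0,0,0,0,0,-1],[0,0,0,0,0,0,-1],[0,0,0,0,0,0,-1]]])

```text
time: 9.75
tool_pos: [0.5191, -0.1825, 0.1268]
tool_rot: [-0.0, 1.0, 0.013, 0.001]
contact_force: [-1.0, -0.9, 6.1]
gripper_width: 0.111
```

```bash
python3 look.py 10 side
```

```text
9.75 tcp [ 0.5191 -0.1825  0.1268] head 1.44 F [-1.  -0.9  6.1] tau [0.05 0.18 0.05] w 0.11092306181490458 q6 -0.49918730383311544
side [208 276   9  31 201] zt 0.1544 [ 518.3 -185.6] [12.  42.3] 7.5
side tin [ 0.6584 -0.0426  0.1465]
```

The stud is at 90°, and the wing top at 0.1544 matches the locked studs. Releasing.

Emit:
carry_out(moves=[[[0,0,0,0,0,0,-0.6],[0,0,0,0,0,0,-0.3],[0,0,0,0,0,0,0],[0,0,0,0,0,0,0.4],[0,0,0,0,0,0,0.7],[0,0,0,0,0,0,0.7],[0,0,0,0,0,0,0.7],[0,0,0,0,0,0,0.7]]])

```text
time: 10.47
tool_pos: [0.5184, -0.1826, 0.126]
tool_rot: [-0.0, 1.0, 0.012, -0.0]
contact_force: [1.1, -0.5, -0.1]
gripper_width: 0.85
```

```bash
python3 look.py 11 wrist
```

```text
10.4667 tcp [ 0.5184 -0.1826  0.126 ] head 1.43 F [ 1.1 -0.5 -0.1] tau [-0.01  0.04 -0.03] w 0.8500906517887958 q6 -0.49919032480049536
wrist [ 241  195   22   83 1783] zt 0.1539 [ 519.7 -181.8] [11.8 45.2] 0.9
wrist [162 228  21  44 275] zt 0.165 [ 480.4 -182.9] [ 6.5 22.1] 5.7
wrist [320 228  20  45 278] zt 0.1652 [ 555.6 -180.1] [22.2  6.4] 74.5
```

View pics/wrist11.png

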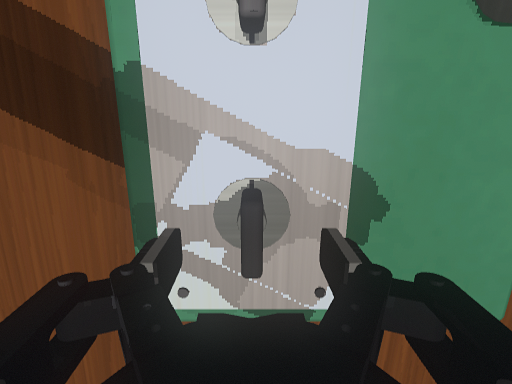

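The jaws are clear of the wing, which is at px (252,230) between fingers at about 170 and 330. The stud stayed down, with its top at 0.154. Now I'll go straight up.

Emit:
carry_out(moves=[[[0,0,0,0,0,-0.3,0.7],[0,0,0,0,0,-0.5,0.7],[0,0,0,0,0,-0.6,0.7],[0,0,0,0,0,-0.6,0.7],[0,0,0,0,0,-0.4,0.7],[0,0,0,0,0,-0.2,0.7],[0,0,0,0,0,0,0.7],[0,0,0,0,0,0,0.7]]])

```text
time: 11.18
tool_pos: [0.5184, -0.1827, 0.2303]
tool_rot: [0.0, 1.0, 0.012, 0.0]
contact_force: [0.1, 0.9, 0.0]
gripper_width: 0.849
```

Emit:
carry_out(moves=[[[0,0,0,0,0,0,0.7],[0,0,0,0,0,0,0.7],[0,0,0,0,0,0,0.7],[0,0,0,0,0,0,0.7],[0,0,0,0,0,0,0.7],[0,0,0,0,0,0,0.7]]])

```text
time: 11.68
tool_pos: [0.5183, -0.1826, 0.2298]
tool_rot: [-0.0, 1.0, 0.012, -0.0]
contact_force: [1.1, 0.6, -0.2]
gripper_width: 0.848
```

```bash
python3 look.py 12 wrist side top
```

```text
11.6833 tcp [ 0.5183 -0.1826  0.2298] head 1.43 F [ 1.1  0.6 -0.2] tau [-0.03  0.    0.04] w 0.8477396528103546 q6 -0.49916874777640224
wrist [245 162  14  51 538] zt 0.154 [ 519.8 -181.9] [11.5 44.1] 1.2
wrist tin [ 0.6593 -0.0438  0.1462]
side [209 278   8  30 187] zt 0.1543 [ 520.2 -187.1] [39.5 10. ] 88.6
side tin [ 0.6585 -0.0425  0.1465]
top [368 234  34   9 258] zt 0.1546 [ 519.1 -181.7] [43.4 11.2] 88.9
top tin [ 0.6587 -0.0416  0.1464]
```

View pics/side12.png

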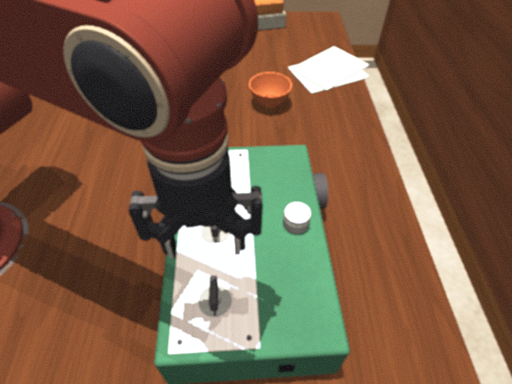

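The side view shows the stud at px (214,294) with its wing along the row. The gripper is well above it, and the tin at (297,215) hasn't moved. I'll hand in.

```bash
python3 -c "
from plant import *
print(ticket.job_done())"
```

```text
the job is handed in; nothing more can be done
None
```

I gripped the open stud's wing, pushed it down about 9–10 mm, turned it 90° clockwise, eased it up to its catch and let go. I then raised the gripper clear and handed the job in at about 12 s; no verdict was reported.

- **Stud:** after release, its wing top reads 0.154 m in all three cameras, level with the two locked studs and 6 mm lower than at the start. The wing is in line with the row to within about 1–2°. I judged it to be at rest because the wing reads the same before and after I raised the gripper; I did not measure its turning speed.
- **Tin:** its measured position is unchanged to within about 1 mm in the two fixed cameras.
- **Robot:** it is touching nothing, with the tool 0.23 m above the table. The force reading of about 1 N is sensor noise.
- **Disagreement on the way:** after the first descent the arm settled about 5.5 mm off along the row. I saw this in the wrist picture and corrected it before gripping.

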